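# Clear the treatment desk: sort instruments, syringes and bottles, and cover the tray

## Robot

A 6-joint arm with a two-finger parallel gripper is mounted at the origin on the work surface. World frame = base frame: x ahead of the robot, y to its left, z up, the work surface at z = 0. Lengths are in m, angles in rad, forces in N, time in s.
With the tool pointing down it reaches from about 0.4 to 0.925 m from the base axis. Payload 12.5 kg.
Tool frame: the origin (TCP) lies at the very end of the fingers, on their centre line; the grasp point (between the pads) lies 19 mm behind it; z points along the fingers, y is the line along which they close (so a half turn about z gives the same grasp; the last joint's range is limited). The gripper opens to 95 mm and grips with 3 to 60 N. Pads are 20 mm wide; open, the fingers measure 119 mm over their backs; the gripper's body (75 mm by 180 mm) begins 59 mm behind the grasp point.
Start: joints at [-1.388, 0.491, 1.559, -0, 1.092, -0.106], TCP at [0.178, -0.599, 0.215] pointing down, gripper open.
Joint ranges: [-3.1, 3.1], [-0.84, 2.19], [0.05, 2.79], [-1.13, 4.28], [0.06, 2.93], [-2.69, 2.69]. Speed limits (rad/s): [2.22, 2.22, 2.79, 3.14, 3.14, 3.14].

## Interface

Orientations are given as a unit quaternion [w, x, y, z].
In Python, from rig import robot gives the robot as it stands. The module is installed in compiled form; this text tells all that it offers.
- The arm moves only by the tool arm_command, never from a script. Its argument "deltas" is a list that holds one entry, the list of rows, each a list of 4 numbers: the shift along the tool's x, y, z in cm, then the turn about the tool's z in degrees. A call has 1 to 10 rows; each row shifts and turns the commanded pose from where the row before left it, along the tool's axes as they then stand; what a row does not reach is not made up. A row lasts 1/10 s, in which the tool goes at most 50 mm and 8.59 degrees, less where a joint would pass 70% of its speed; a pose out of reach is approached as far as the arm can. A call with a gripper value outside its range is refused whole. "fingers" is the closure, from 0 (fully open) to 1 (shut), set as the call begins (left out, the last holds). The fingers move at their own pace and stop on an object; the grip force is fixed at half the most. Time passes only in rows, so rows that do not move let the fingers close. It gives the time, the measured TCP pose, the force, the opening and the grip force at its end, in the units of the state.
- robot.read_state(): the state, without advancing time (a new reading comes with each control period).
- robot.snapshot(name): name is "scene" or "side" or "wrist"; returns the picture (480x640x3 uint8, red, green, blue); there is no depth.
- robot.camera_params(name): a dict with "K" (3x3 intrinsics, pixels), "distortion" ([k1, k2, p1, p2, k3] as OpenCV has them; the pictures are not rectified), "R" (3x3) and "t" (3): a world point X has camera coordinates R X + t; the wrist camera has in their place "tool_from_camera" (4x4, takes a point from camera to tool coordinates, whose origin is the TCP and whose axes are the flange's). Camera axes: x right, y down, z forward; pixel columns grow to the right and rows downward; lengths in m; the calibration is good to about 2 mm. A picture is of the moment at which its call begins: read the wrist's pose just before it. camera_params takes no time and is no camera call.
- robot.hand_in(): hands the job in; it is judged then, once.
The state is a dict: "t": time; "joints": joint angles; "qvel": joint speeds; "effort": joint torques, N m; "position": TCP position; "tcp_rot": TCP orientation; "force": force on the tool from outside, world axes, zero at the start; "moment": the same for the moment, N m; "finger_gap": finger opening in m; "grasp_force": force on a finger pad.
Only numpy, scipy, OpenCV 4.12 (cv2) and the standard library are available. Lean on these libraries where they do the work, as an engineer would, in place of code of your own. Each camera call takes 0.05 s, during which the arm holds its last target. There are 200 camera calls.

## Task

Clear up the treatment desk: lay the forceps and scissors flat in the steel tray, lay every syringe down in the cardboard carton, and stand every medicine bottle upright in the wooden box. The tray's cover has been left lying on the carton: once both instruments are in the tray, lift the cover by its handle and put it on the tray so that it sits flat on the rim. Leave the mug, jar, tape roll, tin and large bottle where they stand.

Things in the scene. Friction and masses are not known exactly. Their poses are not given: they have to be found in the camera images.
- tray: The instrument tray, fixed: a shallow open steel tray 140 (its x) x 200 (its y, long side) x 35 mm high, walls and floor 4 mm thick. Origin at the centre of its underside.
- carton: The syringe carton, fixed: an open cardboard box 140 (x) x 200 (y, long side) x 50 mm high, walls and floor 4 mm thick. Origin at the centre of its underside. At the start the tray's cover lies on it and closes its mouth.
- rack: The bottle box, fixed: a low open box of pale wood 100 (x) x 160 (y, long side) x 32 mm high, walls and floor 6 mm thick. Origin at the centre of its underside.
- cover: The tray's metal cover: plate 152 (x) x 212 (y) x 4 mm; under it a lip (116 x 176 mm, 6 mm deep) that drops inside the tray's walls with 8 mm to spare each way; on top a round bar handle, 10 mm thick, 84 mm long, along y over the middle, its axis 36 mm above the origin, a 27 mm gap below it. Origin at the centre of the plate's underside (rests on the rim). About 300 g.
- forceps: Steel dressing forceps (tweezers) lying flat: two slender legs joined at the rear, 131 mm long, about 17 mm across the middle, 9 mm thick, rigid; x runs along them towards the tips. Origin at mid length, on the underside. 60 g.
- scissors: Steel surgical scissors lying flat, closed and rigid: two finger rings at the rear (from x = -69 to -27 mm, 68 mm across both), blades reaching x = +67 mm and about 10 mm across, a pivot block 26 x 14 mm at the origin, 9 mm thick. Origin under the pivot, on the underside; x runs towards the blade tips. 70 g; the centre of mass lies some 20 mm behind the pivot.
- syringe0: A capped syringe lying on its side: clear round barrel 18 mm across (x = -24 to +42 mm), white 30 x 18 mm finger flange at the barrel's rear, thin plunger with an 18 mm thumb plate, needle cap; 120 mm long in all. Origin below the middle of its length at its underside (axis 9 mm up); x runs along it to the needle cap. 25 g. May be absent.
- syringe1: A capped syringe lying on its side: clear round barrel 18 mm across (x = -24 to +42 mm), white 30 x 18 mm finger flange at the barrel's rear, thin plunger with an 18 mm thumb plate, needle cap; 120 mm long in all. Origin below the middle of its length at its underside (axis 9 mm up); x runs along it to the needle cap. 25 g. May be absent.
- syringe2: A capped syringe lying on its side: clear round barrel 18 mm across (x = -24 to +42 mm), white 30 x 18 mm finger flange at the barrel's rear, thin plunger with an 18 mm thumb plate, needle cap; 120 mm long in all. Origin below the middle of its length at its underside (axis 9 mm up); x runs along it to the needle cap. 25 g. May be absent.
- bottle0: A brown glass medicine bottle standing upright: round body 42 mm in diameter and 66 mm tall with a paper label, short neck, crimped metal cap 30 mm in diameter; 85 mm tall in all, about 120 g. Origin at the centre of its underside, z up through the cap. May be absent.
- bottle1: A brown glass medicine bottle standing upright: round body 42 mm in diameter and 66 mm tall with a paper label, short neck, crimped metal cap 30 mm in diameter; 85 mm tall in all, about 120 g. Origin at the centre of its underside, z up through the cap. May be absent.
- bottle2: A brown glass medicine bottle standing upright: round body 42 mm in diameter and 66 mm tall with a paper label, short neck, crimped metal cap 30 mm in diameter; 85 mm tall in all, about 120 g. Origin at the centre of its underside, z up through the cap. May be absent.
- mug: Not part of the job: a white mug, 76 mm across, 85 mm tall, handle to its y. Origin at the centre of its underside. Leave it where it stands.
- cotton_jar: Not part of the job: a glass jar with a steel lid, 70 mm across, 100 mm tall. Origin at the centre of its underside. Leave it where it stands.
- tape_roll: Not part of the job: a roll of tape lying flat, 60 mm across, 24 mm high. Origin at the centre of its underside. Leave it where it stands.
- pill_tin: Not part of the job: a round metal tin, 52 mm across, 22 mm high. Origin at the centre of its underside. Leave it where it stands.
- saline: Not part of the job: a large glass bottle, 72 mm across, 170 mm tall. Origin at the centre of its underside. Leave it where it stands.
Things that resemble listed ones, but are neither listed nor needed, are in the scene too. What is shaped like the syringe2 but purple is not meant.

How it is judged:
On the way, in this order (a step that is already met when the one before it is completed fails the run):
1. forceps and scissors lie flat in the steel tray (x of forceps in the frame of tray between -0.064 and 0.064 m and y of forceps in the frame of tray between -0.06 and 0.06 m and z of forceps in the frame of tray between -0.003 and 0.022 m and angle between forceps's own x axis and vertical between 1.32 and 1.82 rad and x of scissors in the frame of tray between -0.064 and 0.064 m and y of scissors in the frame of tray between -0.06 and 0.06 m and z of scissors in the frame of tray between -0.003 and 0.022 m and angle between scissors's own x axis and vertical between 1.32 and 1.82 rad), for 0.2 s.
2. the cover sits flat on the tray's rim, over the instruments (all of step 1 and z of cover in the frame of tray between 0.031 and 0.039 m and horizontal distance between cover and tray below 0.014 m and angle between the y axis of cover and the y axis of tray, either way round below 0.13 rad and angle between cover's own z axis and vertical below 0.05 rad), for 0.2 s.
At the end, for the whole second after the job is handed in: Both instruments lie in the tray, its cover flat on the rim (height 4 mm, centre 14 mm, yaw 0.13 rad, level 0.05 rad); all syringes present lie in the carton below its rim (0.25 rad of level); all bottles present stand on the wooden box's floor (tilt under 0.15 rad); all at rest (all of step 2 and x of syringe0 in the frame of carton between -0.064 and 0.064 m and y of syringe0 in the frame of carton between -0.06 and 0.06 m and z of syringe0 in the frame of carton between -0.003 and 0.035 m and angle between syringe0's own x axis and vertical between 1.32 and 1.82 rad and x of syringe1 in the frame of carton between -0.064 and 0.064 m and y of syringe1 in the frame of carton between -0.06 and 0.06 m and z of syringe1 in the frame of carton between -0.003 and 0.035 m and angle between syringe1's own x axis and vertical between 1.32 and 1.82 rad and x of syringe2 in the frame of carton between -0.064 and 0.064 m and y of syringe2 in the frame of carton between -0.06 and 0.06 m and z of syringe2 in the frame of carton between -0.003 and 0.035 m and angle between syringe2's own x axis and vertical between 1.32 and 1.82 rad and x of bottle0 in the frame of rack between -0.042 and 0.042 m and y of bottle0 in the frame of rack between -0.072 and 0.072 m and z of bottle0 in the frame of rack between -0.003 and 0.013 m and angle between each of bottle0, bottle1, bottle2's own z axis and vertical below 0.15 rad and x of bottle1 in the frame of rack between -0.042 and 0.042 m and y of bottle1 in the frame of rack between -0.072 and 0.072 m and z of bottle1 in the frame of rack between -0.003 and 0.013 m and x of bottle2 in the frame of rack between -0.042 and 0.042 m and y of bottle2 in the frame of rack between -0.072 and 0.072 m and z of bottle2 in the frame of rack between -0.003 and 0.013 m and linear speed of each of forceps, scissors, syringe0, syringe1, syringe2, bottle0, bottle1, bottle2, cover below 0.02 m/s); the robot touches nothing.
It fails at once if the mug is moved more than 6 cm or tipped over (distance of mug from where it was at the start of the episode above 0.06 m or angle between mug's own z axis and vertical above 0.5 rad).
It fails at once if the cotton jar is moved more than 6 cm or tipped over (distance of cotton_jar from where it was at the start of the episode above 0.06 m or angle between cotton_jar's own z axis and vertical above 0.5 rad).
It fails at once if the tape roll is moved more than 6 cm or tipped over (distance of tape_roll from where it was at the start of the episode above 0.06 m or angle between tape_roll's own z axis and vertical above 0.5 rad).
It fails at once if the pill tin is moved more than 6 cm or tipped over (distance of pill_tin from where it was at the start of the episode above 0.06 m or angle between pill_tin's own z axis and vertical above 0.5 rad).
It fails at once if the saline is moved more than 6 cm or tipped over (distance of saline from where it was at the start of the episode above 0.06 m or angle between saline's own z axis and vertical above 0.5 rad).
Of syringe0, syringe1, syringe2, bottle0, bottle1, bottle2 only 4 to 6 are there at a start; the rules pass over those that are not, and their reading is None.
At some moment in a run one of forceps, scissors, syringe0, syringe1, syringe2 may be knocked a few centimetres aside while the robot is not near it.
It also fails if it takes over 210 s, if anything falls off the work surface, if the arm or the gripper's body presses on something with over 40 N, if the wrist force passes 120 N, or if a joint passes its speed limit or range.

## Working session

There is one attempt and no reset: what is moved stays moved. The work goes in short steps, Python scripts to look and compute and a tool call to move; the robot and the scene stay as the last step left them, time stands still between calls to the robot, and variables do not carry over. Pictures are saved under pics/ and viewed, at most 14 in all, crops included, and the job is handed in when it is done.

Besides the shell and the picture viewer there is one more tool, called after "Request:" as name(argument=value, ...) on one line, values as JSON. arm_command: Moves the arm, as the interface text tells. Its arguments: {"type":"object","properties":{"deltas":{"type":"array"},"fingers":{"type":"number"}},"required":["deltas"]}

```bash
mkdir -p pics
cat > h.py <<'E'
import numpy as np,cv2,json
from rig import robot
from scipy.spatial.transform import Rotation as Ro
def snap(n,f):
    im=robot.snapshot(n); cv2.imwrite('pics/'+f,im[:,:,::-1]); return im
def cam(n):
    c=robot.camera_params(n)
    K=np.array(c['K']);d=np.array(c['distortion'])
    if n=='wrist':
        s=robot.read_state();q=s['tcp_rot'];T=np.eye(4);T[:3,:3]=Ro.from_quat([q[1],q[2],q[3],q[0]]).as_matrix();T[:3,3]=s['position']
        W=T@np.array(c['tool_from_camera']);R=W[:3,:3].T;t=-R@W[:3,3]
    else: R=np.array(c['R']);t=np.array(c['t'])
    return K,d,R,t
def ray(c,p):
    K,d,R,t=c
    u=cv2.undistortPoints(np.array([[p]],float),K,d)[0,0]
    return -R.T@t, R.T@np.array([u[0],u[1],1])
def atz(c,p,z):
    o,v=ray(c,p); return o+v*(z-o[2])/v[2]
def tri(obs):
    A=np.zeros((3,3));b=np.zeros(3)
    for c,p in obs:
        o,v=ray(c,p);v=v/np.linalg.norm(v);P=np.eye(3)-np.outer(v,v);A+=P;b+=P@o
    return np.linalg.solve(A,b)
def proj(c,X):
    K,d,R,t=c
    return cv2.projectPoints(np.array(X,float).reshape(-1,3),cv2.Rodrigues(R)[0],t,K,d)[0][:,0]
E
python3 - <<'E'
from h import *
for n in('scene','side'):
    snap(n,n+'0.png');K,d,R,t=cam(n);print(n,-R.T@t,R[2],K[0,0],d)
s=robot.read_state();print(s)
print(robot.camera_params('wrist'))
E
```

```text
scene [1.32674683 0.113582   1.19340739] [-0.57992298 -0.05567007 -0.81276699] 455.6592681020949 [-0.0062308  0.         0.         0.         0.       ]
side [0.14837762 0.81871027 0.78552978] [ 0.33166194 -0.69859795 -0.63400415] 460.454888248704 [-0.03661645  0.          0.          0.          0.        ]
{'t': 0.1, 'joints': array([-1.38759683e+00,  4.91479235e-01,  1.55939037e+00,  9.01417909e-06,
        1.09167255e+00, -1.05593994e-01]), 'qvel': array([-0.00041524, -0.00205232, -0.00186214,  0.00011501, -0.00027632,
        0.00024685]), 'effort': array([ 4.49290223e-03, -6.13621616e+01, -2.58606702e+01,  6.94480771e-02,
        4.70347248e-02, -4.02344551e-05]), 'position': array([ 0.17798672, -0.59890338,  0.21413199]), 'tcp_rot': array([-4.74550336e-04,  9.89593080e-01,  1.43893403e-01, -1.44214923e-05]), 'force': array([ 0.35377261, -0.44571031,  0.76517364]), 'moment': array([ 0.00367556, -0.006199  ,  0.00368391]), 'grasp_force': 0.0, 'finger_gap': 0.09511519426762553}
{'K': array([[417.39695037,   0.        , 317.26148171],
       [  0.        , 417.39695037, 240.01262594],
       [  0.        ,   0.        ,   1.        ]]), 'distortion': array([-0.06373912,  0.        ,  0.        ,  0.        ,  0.        ]), 'tool_from_camera': array([[ 1.20826730e-03, -9.55009400e-01, -2.96573069e-01,
         8.52785195e-02],
       [ 9.99999249e-01,  1.21431029e-03,  1.63833645e-04,
         7.00454341e-04],
       [ 2.03669058e-04, -2.96573044e-01,  9.55010151e-01,
        -1.69931078e-01],
       [ 0.00000000e+00,  0.00000000e+00,  0.00000000e+00,
         1.00000000e+00]])}
```

View pics/scene0.png

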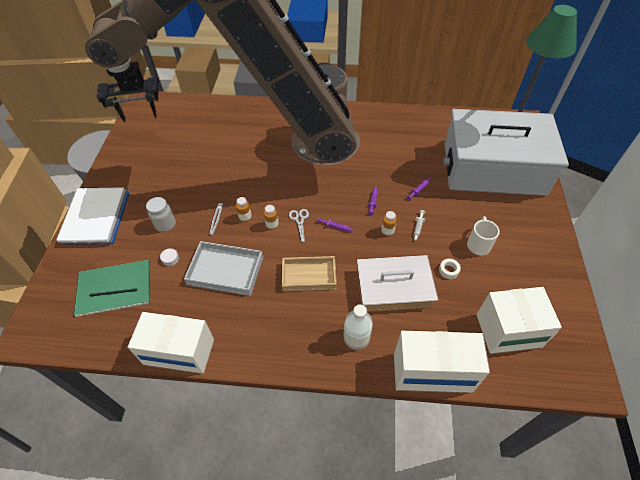

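View pics/side0.png

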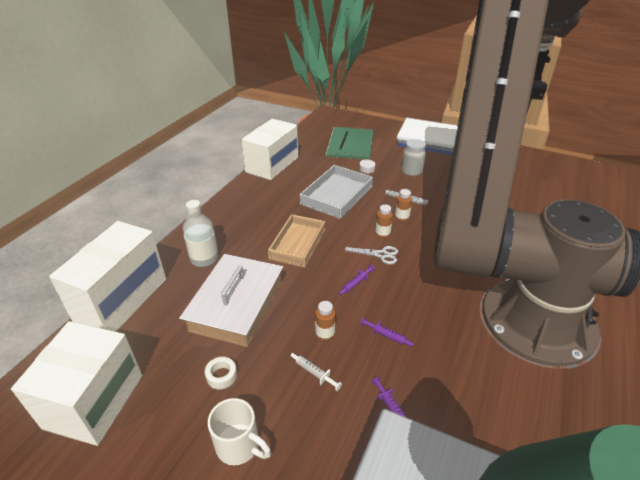

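Overview pictures: the scene shows forceps (216,219), scissors (299,224), bottles (243,209), (270,216), (389,223), a white syringe (419,224), tray (225,268), rack (309,274), and carton with cover (397,282). The syringe candidates are three purple ones at (373,199), (418,189), (335,226) and one clear/white at (419,224). Only the clear one fits. I'll confirm this in enlarged crops.

Run:
```python
import cv2
a=cv2.imread('pics/scene0.png')[190:315,150:450];b=cv2.imread('pics/side0.png')[150:400,180:440]
cv2.imwrite('pics/c1.png',cv2.resize(a,None,fx=2.6667,fy=2.6667,interpolation=cv2.INTER_CUBIC)[:, :800])
cv2.imwrite('pics/c2.png',cv2.resize(b,None,fx=2.4,fy=2.4,interpolation=cv2.INTER_CUBIC)[:600])
```

```text
(no output)
```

View pics/c1.png

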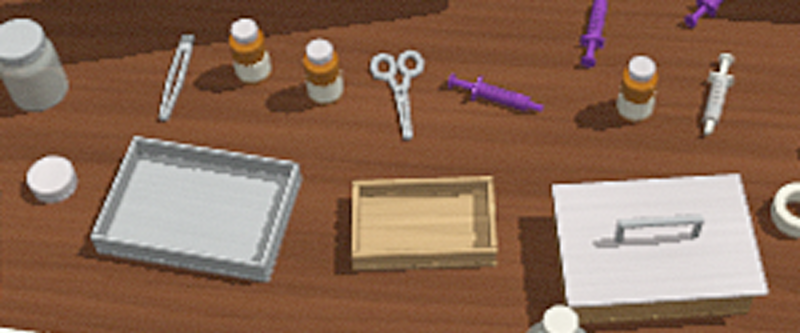

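View pics/c2.png

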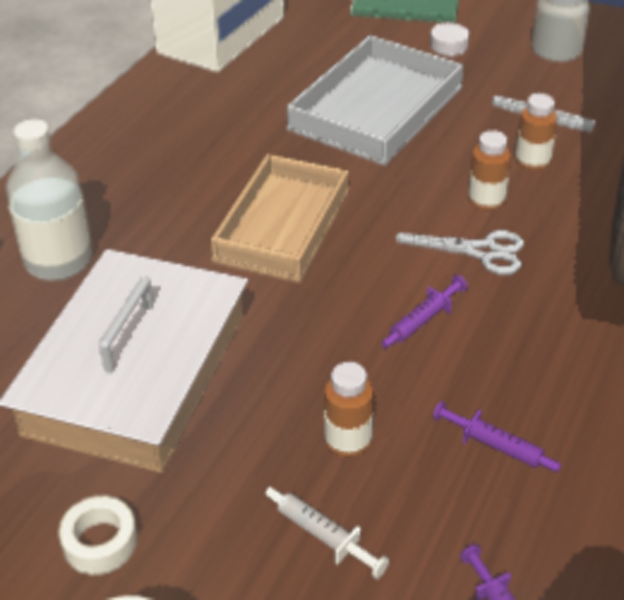

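The crops confirm one clear syringe: crop 1 (716,95), crop 2 (325,530). The other three are purple. That leaves 1 syringe and 3 bottles. Triangulating now.

Run:
```python
from h import *
A=cam('scene');B=cam('side')
f1=lambda p:(p[0]/2.6667+150,p[1]/2.6667+190); f2=lambda p:(p[0]/2.4+180,p[1]/2.4+150)
D=dict(forc_rob=((188,38),(592,125)),forc_far=((165,117),(497,102)),sc_tip=((407,136),(399,239)),sc_piv=((402,98),(470,247)),
b0=((244,28),(541,103)),b1=((319,48),(492,140)),b2=((641,67),(348,375)),syr_th=((726,60),(378,566)),syr_tip=((708,131),(270,492)),
tTL=((137,140),(461,65)),tTR=((300,163),(384,145)),tBR=((270,268),(290,112)),tBL=((94,238),(372,38)),
rTL=((352,181),(347,172)),rTR=((494,178),(297,265)),rBR=((496,255),(214,243)),rBL=((353,257),(269,157)),
cTL=((552,186),(246,282)),cTR=((741,176),(158,443)),cBR=((765,293),(3,402)),cBL=((568,305),(108,252)),
h1=((617,222),(147,283)),h2=((701,220),(107,348)))
for k,(p,q) in D.items():
    X=tri([(A,f1(p)),(B,f2(q))]);print(k,X.round(3), np.abs(proj(A,X)[0]-f1(p)).max().round(1))
```

```text
forc_rob [ 0.351 -0.332  0.003] 0.6
forc_far [ 0.475 -0.333  0.   ] 0.5
sc_tip [ 0.482 -0.033  0.001] 0.1
sc_piv [ 0.412 -0.052 -0.006] 2.0
b0 [ 0.395 -0.237  0.081] 0.1
b1 [ 0.421 -0.142  0.083] 0.0
b2 [0.417 0.238 0.082] 0.3
syr_th [0.336 0.352 0.008] 0.4
syr_tip [0.448 0.327 0.007] 0.4
tTL [ 0.533 -0.348  0.031] 0.8
tTR [ 0.551 -0.149  0.03 ] 0.0
tBR [ 0.686 -0.163  0.025] 1.0
tBL [ 0.666 -0.365  0.028] 0.8
rTL [ 0.569 -0.086  0.028] 0.1
rTR [0.55  0.076 0.025] 0.1
rBR [0.647 0.084 0.022] 0.9
rBL [ 0.665 -0.073  0.025] 0.7
cTL [0.571 0.143 0.048] 0.1
cTR [0.54  0.353 0.051] 0.8
cBR [0.687 0.372 0.049] 0.8
cBL [0.718 0.166 0.048] 0.4
h1 [0.634 0.214 0.082] 0.1
h2 [0.621 0.302 0.081] 0.7
```

```bash
cat >> h.py <<'E'
def go(x,y,th=None,z=None):
    "tool-axis shift in cm after turning to yaw th (rad); prints turn and shift"
    s=robot.read_state();q=s['tcp_rot'];R=Ro.from_quat([q[1],q[2],q[3],q[0]]).as_matrix()
    t0=np.arctan2(R[1,0],R[0,0]);th=t0 if th is None else th
    d=np.array([x,y])-s['position'][:2]
    ex=np.array([np.cos(th),np.sin(th)]);ey=np.array([np.sin(th),-np.cos(th)])
    ex0=np.array([np.cos(t0),np.sin(t0)]);ey0=np.array([np.sin(t0),-np.cos(t0)])
    print('pos',s['position'].round(4),'yaw',round(t0,3),'turn deg',round(np.degrees((t0-th+np.pi)%(2*np.pi)-np.pi),1),
     'shift now cm',(100*d@ex0).round(2),(100*d@ey0).round(2),'| after turn',(100*d@ex).round(2),(100*d@ey).round(2), '' if z is None else ('dz',round(100*(s['position'][2]-z),2)))
E
python3 - <<'E'
from h import *
A=cam('scene');B=cam('side')
f1=lambda p:(p[0]/2.6667+150,p[1]/2.6667+190); f2=lambda p:(p[0]/2.4+180,p[1]/2.4+150)
for k,p in dict(ringL=(384,65),ringR=(411,61),piv=(402,98),tip=(407,136),sl=(397,50)).items(): print(k,atz(A,f1(p),.006).round(3))
for k,p in dict(r1=(505,242),r2=(505,264),tip=(399,239),piv=(470,247)).items(): print(k,atz(B,f2(p),.006).round(3))
print('jar lid',atz(A,(158,204),.1).round(3),'saline cap',atz(A,(360,311),.17),'mug',atz(A,(482,227),.085),'purple',atz(A,(318,220),.01),atz(A,(353,230),.01))
go(.395,-.238,1.57,.12)
E
```

```text
ringL [ 0.379 -0.073  0.006]
ringR [ 0.37  -0.04   0.006]
piv [ 0.429 -0.045  0.006]
tip [ 0.486 -0.032  0.006]
sl [ 0.353 -0.06   0.006]
r1 [ 0.374 -0.073  0.006]
r2 [ 0.363 -0.04   0.006]
tip [ 0.479 -0.028  0.006]
piv [ 0.405 -0.049  0.006]
jar lid [ 0.447 -0.491  0.1  ] saline cap [0.80298823 0.15419933 0.17      ] mug [0.44437382 0.51744822 0.085     ] purple [0.39944536 0.00923038 0.01      ] [0.4313167 0.1264156 0.01     ]
pos [ 0.178  -0.5989  0.2141] yaw 0.289 turn deg -73.4 shift now cm 31.08 -28.42 | after turn 36.11 21.67 ('dz', np.float64(9.41))
```

Request:
arm_command(deltas=[[[0,0,0,-8.2],[0,0,0,-8.2],[0,0,0,-8.2],[0,0,0,-8.2],[0,0,0,-8.2],[0,0,0,-8.2],[0,0,0,-8.2],[0,0,0,-8.2],[0,0,0,-7.8]]], fingers=0)

```text
t: 1.0
position: [0.178, -0.599, 0.2143]
tcp_rot: [-0.0, 0.705, 0.709, 0.0]
force: [-0.7, -0.2, 0.3]
finger_gap: 0.0952
grasp_force: 0.0
```

Request:
arm_command(deltas=[[[3.6,2.2,0,0],[3.6,2.2,0,0],[3.6,2.2,0,0],[3.6,2.2,0,0],[3.6,2.2,0,0],[3.6,2.2,0,0],[3.6,2.2,0,0],[3.6,2.2,0,0],[3.6,2.2,0,0],[0,0,0,0]]])

```text
t: 2.0
position: [0.3777, -0.2718, 0.2146]
tcp_rot: [-0.0, 0.706, 0.708, 0.0]
force: [0.3, -0.5, -0.5]
finger_gap: 0.0948
grasp_force: 0.0
```

Run:
```python
from h import *
go(.395,-.238,1.57,.036)
c=cam('wrist');snap('wrist','w1.png');print(proj(c,[[.395,-.237,.085],[.421,-.142,.085],[.413,-.332,.009]]))
```

```text
pos [ 0.3777 -0.2718  0.2146] yaw 1.574 turn deg 0.2 shift now cm 3.38 1.74 | after turn 3.38 1.73 ('dz', np.float64(17.86))
[[339.70694391 182.0874198 ]
 [381.39319178  40.62097341]
 [352.38802043 267.62582101]]
```

View pics/w1.png

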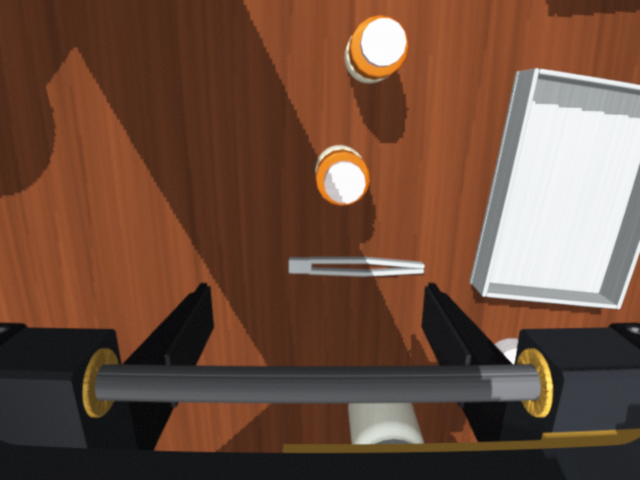

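Wrist view: bottle0's cap is at (345,183), bottle1's at (384,42), and the forceps run (290,266) to (424,267). All of this agrees with the measurement to within 3 mm.

Request:
arm_command(deltas=[[[1.7,1.0,0,0],[1.7,1.0,0,0],[0,0,3.5,0],[0,0,3.5,0],[0,0,3.5,0],[0,0,3.5,0],[0,0,2.5,0],[0,0,1.4,0],[0,0,0,0]]])

```text
t: 2.95
position: [0.3953, -0.2418, 0.0339]
tcp_rot: [-0.002, 0.708, 0.706, -0.0]
force: [-0.2, 0.7, 0.3]
finger_gap: 0.0948
grasp_force: 0.0
```

Request:
arm_command(deltas=[[[0,0,0,0],[0,0,0,0],[0,0,0,0],[0,0,0,0],[0,0,0,0],[0,0,0,0]]], fingers=1)

```text
t: 3.55
position: [0.3965, -0.2414, 0.0359]
tcp_rot: [0.0, 0.707, 0.707, -0.0]
force: [-1.2, -0.1, 0.0]
finger_gap: 0.0525
grasp_force: 0.0
```

Request:
arm_command(deltas=[[[0,0,0,0],[0,0,-2,0],[0,0,-4,0],[0,0,-4,0],[0,0,-2,0],[0,0,0,0]]])

```text
t: 4.15
position: [0.3971, -0.2419, 0.158]
tcp_rot: [0.002, 0.707, 0.707, 0.0]
force: [1.0, -0.4, -1.1]
finger_gap: 0.0413
grasp_force: 30.0
```

Run:
```python
from h import *
th=1.571+.115; c=np.array([.608,0]);v=np.array([-np.sin(.115),np.cos(.115)])
for k in(-.047,0,.047): go(*(c+k*v),th,.0425)
```

```text
pos [ 0.3971 -0.2419  0.158 ] yaw 1.57 turn deg -6.6 shift now cm 19.54 21.61 | after turn 16.91 23.73 ('dz', np.float64(11.55))
pos [ 0.3971 -0.2419  0.158 ] yaw 1.57 turn deg -6.6 shift now cm 24.21 21.07 | after turn 21.61 23.73 ('dz', np.float64(11.55))
pos [ 0.3971 -0.2419  0.158 ] yaw 1.57 turn deg -6.6 shift now cm 28.88 20.52 | after turn 26.31 23.73 ('dz', np.float64(11.55))
```

Request:
arm_command(deltas=[[[0,0,0,-6.6],[2.8,3.95,0,0],[2.8,3.95,0,0],[2.8,3.95,0,0],[2.8,3.95,0,0],[2.8,3.95,0,0],[2.9,4.0,0,0],[0,0,0,0],[0,0,0,0]]])

```text
t: 5.05
position: [0.6127, -0.0453, 0.1535]
tcp_rot: [-0.001, 0.665, 0.747, -0.001]
force: [0.1, -0.9, -1.3]
finger_gap: 0.0416
grasp_force: 30.0
```

Run:
```python
from h import *
th=1.571+.115; c=np.array([.608,0]);v=np.array([-np.sin(.115),np.cos(.115)])
go(*(c-.047*v),th,.0425)
im=snap('side','s1.png')[180:290,250:370]; im=cv2.resize(im,None,fx=5,fy=5,interpolation=cv2.INTER_CUBIC);cv2.imwrite('pics/s1c.png',im[:,:,::-1])
```

```text
pos [ 0.6127 -0.0453  0.1535] yaw 1.687 turn deg 0.1 shift now cm -0.14 0.06 | after turn -0.14 0.06 ('dz', np.float64(11.1))
```

View pics/s1c.png

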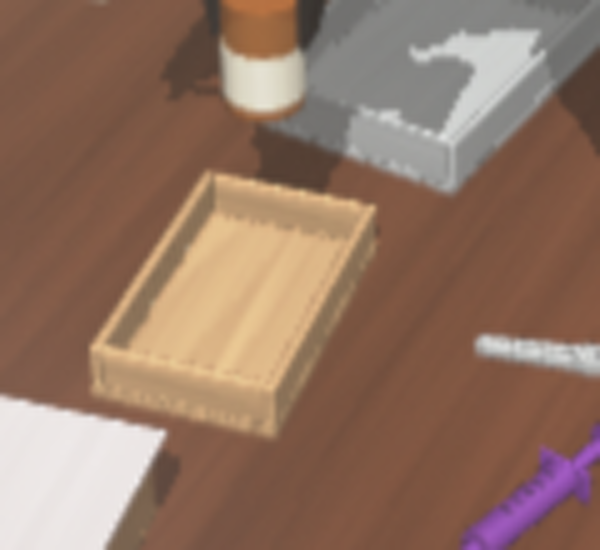

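Side crop: the held bottle's underside has its lower edge at about (263,114) in the crop, which is (302.6,202.8) in the full picture.

Run:
```python
from h import *
B=cam('side');a=np.linspace(0,6.28,60)
for z in(.10,.105,.11,.115,.12):
    P=proj(B,np.c_[.6127+.021*np.cos(a),-.0455+.021*np.sin(a),0*a+z]);i=P[:,1].argmax();print(z,P[i].round(1))
```

```text
0.1 [302.6 208.2]
0.105 [302.6 206.6]
0.11 [302.6 205. ]
0.115 [302.5 203.4]
0.12 [302.5 201.8]
```

Request:
arm_command(deltas=[[[-0.1,0,3,0],[0,0,3,0],[0,0,2.5,0],[0,0,1.2,0],[0,0,0.5,0],[0,0,0.5,0],[0,0,0,0],[0,0,0,0]]])

```text
t: 5.9
position: [0.6135, -0.0475, 0.0494]
tcp_rot: [0.001, 0.666, 0.746, 0.0]
force: [-0.0, 0.2, -0.4]
finger_gap: 0.0418
grasp_force: 30.0
```

Request:
arm_command(deltas=[[[0,0,0.1,0],[0,0,0,0]]])

```text
t: 6.1
position: [0.6133, -0.0473, 0.048]
tcp_rot: [0.0, 0.666, 0.746, 0.0]
force: [0.6, -1.2, -1.4]
finger_gap: 0.0415
grasp_force: 30.0
```

Request:
arm_command(deltas=[[[0,0,0.2,0],[0,0,0.2,0],[0,0,0,0],[0,0,0,0]]])

```text
t: 6.5
position: [0.6133, -0.0475, 0.0448]
tcp_rot: [0.0, 0.666, 0.746, 0.0]
force: [-2.7, -0.7, 11.9]
finger_gap: 0.0415
grasp_force: 30.0
```

Request:
arm_command(deltas=[[[0,0,0,0],[0,0,0,0],[0,0,0,0],[0,0,0,0],[0,0,-3,0],[0,0,-4.5,0],[0,0,-4.5,0],[0,0,0,6.6]]], fingers=0)

```text
t: 7.3
position: [0.6154, -0.0477, 0.1694]
tcp_rot: [0.004, 0.708, 0.707, 0.003]
force: [0.2, 0.8, -0.9]
finger_gap: 0.0943
grasp_force: 0.0
```

Request:
arm_command(deltas=[[[-1.9,-3.8,0,0],[-1.9,-3.8,0,0],[-1.9,-3.8,0,0],[-1.9,-3.8,0,0],[-1.85,-3.8,0,0],[0,0,0,0],[0,0,0,0]]])

```text
t: 8.0
position: [0.423, -0.1422, 0.164]
tcp_rot: [0.0, 0.708, 0.706, 0.0]
force: [0.4, 0.0, 0.5]
finger_gap: 0.095
grasp_force: 0.0
```

Run:
```python
from h import *
go(.423,-.142,1.571,.036)
```

```text
pos [ 0.423  -0.1422  0.164 ] yaw 1.568 turn deg -0.2 shift now cm 0.02 -0.0 | after turn 0.02 -0.0 ('dz', np.float64(12.8))
```

Request:
arm_command(deltas=[[[0,0,4,0],[0,0,4,0],[0,0,3,0],[0,0,1.8,0],[0,0,0,0],[0,0,0,0]]], fingers=0.2)

```text
t: 8.6
position: [0.4238, -0.1414, 0.0356]
tcp_rot: [-0.0, 0.707, 0.707, -0.0]
force: [-0.7, 0.5, -0.1]
finger_gap: 0.0761
grasp_force: 0.0
```

Request:
arm_command(deltas=[[[0,0,0,0],[0,0,0,0],[0,0,0,0],[0,0,0,0],[0,0,0,0],[0,0,0,0],[0,0,-3,0],[0,0,-4.5,0],[0,0,-4.5,-6.6]]], fingers=1)

```text
t: 9.5
position: [0.4225, -0.1414, 0.1567]
tcp_rot: [-0.001, 0.665, 0.747, -0.0]
force: [0.7, -0.6, -1.3]
finger_gap: 0.0414
grasp_force: 30.0
```

Run:
```python
from h import *
go(.608,0,1.686,.0445)
```

```text
pos [ 0.4225 -0.1414  0.1567] yaw 1.686 turn deg -0.0 shift now cm 11.93 20.05 | after turn 11.92 20.05 ('dz', np.float64(11.22))
```

Request:
arm_command(deltas=[[[2.4,4.0,0,0],[2.4,4.0,0,0],[2.4,4.0,0,0],[2.4,4.0,0,0],[2.3,4.0,0,0],[0,0,0,0],[0,0,4,0],[0,0,4,0],[0,0,2.4,0],[0,0,0,0]]])

```text
t: 10.5
position: [0.6059, -0.0008, 0.0484]
tcp_rot: [-0.003, 0.666, 0.746, -0.002]
force: [-0.3, -0.2, -1.6]
finger_gap: 0.0416
grasp_force: 30.0
```

Request:
arm_command(deltas=[[[0,0,0.3,0],[0,0,0.2,0],[0,0,0,0],[0,0,0,0]]])

```text
t: 10.9
position: [0.6086, -0.0007, 0.0476]
tcp_rot: [0.001, 0.666, 0.746, 0.0]
force: [-0.4, -0.0, -0.5]
finger_gap: 0.0413
grasp_force: 30.0
```

Request:
arm_command(deltas=[[[0,0,0.2,0],[0,0,0.15,0],[0,0,0,0],[0,0,0,0]]])

```text
t: 11.3
position: [0.6082, -0.0007, 0.0431]
tcp_rot: [-0.0, 0.666, 0.746, -0.0]
force: [-0.5, -0.5, -1.5]
finger_gap: 0.0413
grasp_force: 30.0
```

Request:
arm_command(deltas=[[[0,0,0,0],[0,0,0,0],[0,0,0,0],[0,0,0,0],[0,0,-3,0],[0,0,-4.5,0],[0,0,-4.5,0],[0,0,0,6.6]]], fingers=0.2)

```text
t: 12.1
position: [0.6104, -0.0008, 0.1691]
tcp_rot: [0.004, 0.708, 0.707, 0.003]
force: [-0.2, -0.1, -0.8]
finger_gap: 0.0765
grasp_force: 0.0
```

Request:
arm_command(deltas=[[[3.4,-2.7,0,0],[3.4,-2.7,0,0],[3.4,-2.7,0,0],[3.4,-2.7,0,0],[3.4,-2.7,0,0],[3.4,-2.7,0,0],[3.4,-2.6,0,0],[0,0,0,0],[0,0,0,0]]])

```text
t: 13.0
position: [0.4202, 0.2381, 0.1633]
tcp_rot: [0.0, 0.707, 0.708, 0.0]
force: [1.0, 0.7, 0.3]
finger_gap: 0.0759
grasp_force: 0.0
```

Run:
```python
from h import *
go(.419,.238,1.571,.036)
A=cam('scene')
for p in((376,186),(371,213),(410,198),(428,181)):print(atz(A,p,.01).round(3))
```

```text
pos [0.4202 0.2381 0.1633] yaw 1.572 turn deg 0.1 shift now cm -0.01 -0.12 | after turn -0.01 -0.12 ('dz', np.float64(12.73))
[0.232 0.197 0.01 ]
[0.355 0.183 0.01 ]
[0.278 0.314 0.01 ]
[0.194 0.379 0.01 ]
```

Request:
arm_command(deltas=[[[0,-0.1,4,0],[0,0,4,0],[0,0,3,0],[0,0,1.75,0],[0,0,0,0],[0,0,0,0]]])

```text
t: 13.6
position: [0.4202, 0.2369, 0.0358]
tcp_rot: [0.0, 0.708, 0.706, -0.0]
force: [0.7, -0.2, 0.5]
finger_gap: 0.0761
grasp_force: 0.0
```

Request:
arm_command(deltas=[[[0,0,0,0],[0,0,0,0],[0,0,0,0],[0,0,0,0],[0,0,0,0],[0,0,0,0],[0,0,-3,0],[0,0,-4.5,0],[0,0,-4.5,-6.6],[0,0,0,0]]], fingers=1)

```text
t: 14.6
position: [0.4213, 0.2384, 0.1602]
tcp_rot: [0.002, 0.664, 0.748, 0.004]
force: [-0.0, 0.5, -1.9]
finger_gap: 0.0413
grasp_force: 30.0
```

Run:
```python
from h import *
v=np.array([-np.sin(.115),np.cos(.115)])
go(*(np.array([.608,0])+.047*v),1.686,.0435)
```

```text
pos [0.4213 0.2384 0.1602] yaw 1.689 turn deg 0.2 shift now cm -21.17 15.75 | after turn -21.13 15.81 ('dz', np.float64(11.67))
```

Request:
arm_command(deltas=[[[-3.5,2.6,0,0],[-3.5,2.6,0,0],[-3.5,2.7,0,0],[-3.5,2.7,0,0],[-3.5,2.6,0,0],[-3.6,2.6,0,0],[0,0,0,0],[0,0,4.5,0],[0,0,4,0],[0,0,2,0]]])

```text
t: 15.6
position: [0.5982, 0.0462, 0.0467]
tcp_rot: [-0.002, 0.666, 0.746, -0.002]
force: [0.1, 0.5, -1.6]
finger_gap: 0.0419
grasp_force: 30.0
```

Request:
arm_command(deltas=[[[0,0,0.3,0],[0,0,0.2,0],[0,0,0.1,0],[0,0,0.1,0],[0,0,0,0],[0,0,0,0]]])

```text
t: 16.2
position: [0.6007, 0.0459, 0.0442]
tcp_rot: [0.0, 0.666, 0.746, 0.0]
force: [0.3, 0.0, -1.5]
finger_gap: 0.0416
grasp_force: 30.0
```

Request:
arm_command(deltas=[[[0,0,0.1,0],[0,0,0,0]]])

```text
t: 16.4
position: [0.6004, 0.0459, 0.0427]
tcp_rot: [0.0, 0.666, 0.746, 0.0]
force: [0.2, 0.4, -0.7]
finger_gap: 0.0415
grasp_force: 30.0
```

Request:
arm_command(deltas=[[[0,0,0,0],[0,0,0,0],[0,0,0,0],[0,0,0,0],[0,0,-3,0],[0,0,-4.5,0],[0,0,-4.5,0],[0,0,-4,0],[0,0,0,8],[0,0,0,8]]], fingers=0.2)

```text
t: 17.4
position: [0.6007, 0.0459, 0.2042]
tcp_rot: [0.001, 0.765, 0.644, 0.001]
force: [-0.1, -0.0, -1.1]
finger_gap: 0.0764
grasp_force: 0.0
```

Request:
arm_command(deltas=[[[0,0,0,8],[0,0,0,8],[0,0,0,8],[0,0,0,8],[0,0,0,8],[0,0,0,8],[0,0,0,8],[0,0,0,8],[0,0,0,8],[0,0,0,8]]], fingers=0.5)

```text
t: 18.4
position: [0.6004, 0.0459, 0.2026]
tcp_rot: [0.0, 1.0, 0.002, -0.0]
force: [-0.6, 0.4, 0.4]
finger_gap: 0.0475
grasp_force: 0.0
```

Run:
```python
from h import *
go(.413,-.332,0,.003)
```

```text
pos [0.6004 0.0459 0.2026] yaw 0.004 turn deg 0.2 shift now cm -18.88 37.72 | after turn -18.74 37.79 ('dz', np.float64(19.96))
```

Request:
arm_command(deltas=[[[-2.1,4.2,0,0],[-2.1,4.2,0,0],[-2.1,4.2,0,0],[-2.1,4.2,0,0],[-2.1,4.2,0,0],[-2.1,4.2,0,0],[-2.1,4.2,0,0],[-2.1,4.2,0,0],[-2.0,4.1,0,0],[0,0,0,0]]])

```text
t: 19.4
position: [0.4141, -0.3369, 0.2026]
tcp_rot: [0.001, 1.0, 0.002, 0.0]
force: [0.5, 0.6, 0.2]
finger_gap: 0.0475
grasp_force: 0.0
```

Run:
```python
from h import *
go(.413,-.332,0,.003)
c=cam('wrist');a=snap('wrist','w2.png');s=snap('scene','sc2.png')
print(proj(c,[[.351,-.332,.009],[.475,-.333,.009],[.413,-.332,.009]]))
x=cv2.resize(s[190:315,150:450],(800,333));y=cv2.resize(a[:,:],(356,267))
o=np.zeros((600,800,3),np.uint8);o[:333]=x;o[333:,:356]=y;cv2.imwrite('pics/m2.png',o[:,:,::-1])
```

```text
pos [ 0.4141 -0.3369  0.2026] yaw 0.005 turn deg 0.3 shift now cm -0.1 -0.49 | after turn -0.11 -0.49 ('dz', np.float64(19.96))
[[310.96443149 276.25459891]
 [312.39447927 140.95164846]
 [311.07628834 211.78143106]]
```

View pics/m2.png

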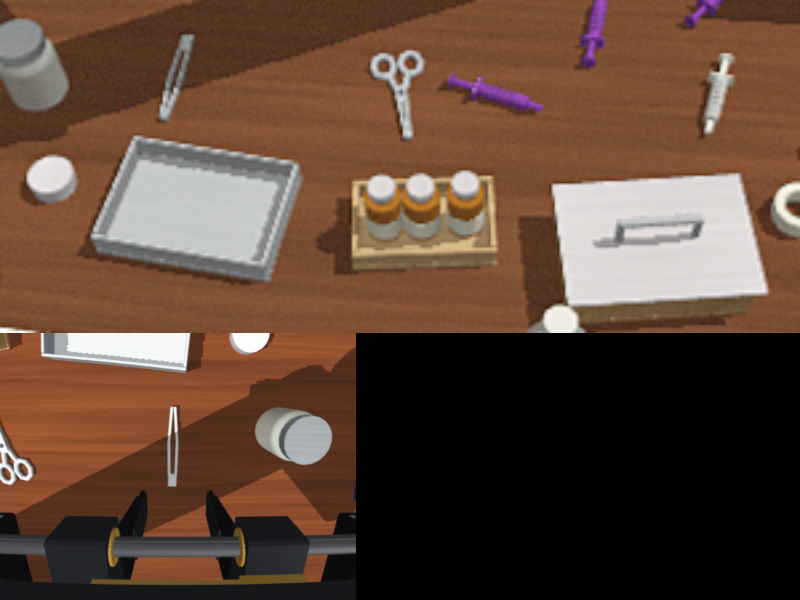

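The composite shows all three bottles upright in the rack. The forceps are unmoved, at wrist (314,133) to (309,275).

Request:
arm_command(deltas=[[[0,-0.5,4,0],[0,0,4.5,0],[0,0,4.5,0],[0,0,4,0],[0,0,2,0],[0,0,0.6,0],[0,0,0,0],[0,0,0,0]]])

```text
t: 20.3
position: [0.4168, -0.3278, 0.0078]
tcp_rot: [0.001, 1.0, 0.005, 0.001]
force: [0.3, -0.1, 0.9]
finger_gap: 0.0475
grasp_force: 0.0
```

Run:
```python
from h import *
go(.413,-.332,0,.003);print(robot.read_state()['force'])
```

```text
pos [ 0.4168 -0.3278  0.0078] yaw 0.01 turn deg 0.6 shift now cm -0.38 0.42 | after turn -0.38 0.42 ('dz', np.float64(0.48))
[ 0.30748689 -0.09244671  0.89952886]
```

Request:
arm_command(deltas=[[[-0.3,0.4,0.2,0],[0,0,0.2,0],[0,0,0,0]]])

```text
t: 20.6
position: [0.413, -0.3322, 0.003]
tcp_rot: [0.0, 1.0, 0.005, 0.0]
force: [-0.5, 0.2, -1.0]
finger_gap: 0.0475
grasp_force: 0.0
```

Request:
arm_command(deltas=[[[0,0,0,0],[0,0,0,0],[0,0,0,0],[0,0,0,0],[0,0,0,0],[0,0,0,0],[0,0,-2,0],[0,0,-4,0],[0,0,-4,0],[0,0,0,0]]], fingers=1)

```text
t: 21.6
position: [0.4145, -0.3332, 0.1069]
tcp_rot: [0.003, 1.0, 0.005, 0.003]
force: [0.8, 0.4, -0.8]
finger_gap: 0.0169
grasp_force: 29.9
```

Run:
```python
from h import *
t=np.array([.609,-.256]);x=np.array([np.cos(.095),-np.sin(.095)])
go(*(t+.03*x),1.476,.0075)
```

```text
pos [ 0.4145 -0.3332  0.1069] yaw 0.01 turn deg -84.0 shift now cm 22.51 -7.22 | after turn 9.53 21.64 ('dz', np.float64(9.94))
```

Request:
arm_command(deltas=[[[0,0,0,-8.4],[0,0,0,-8.4],[0,0,0,-8.4],[0,0,0,-8.4],[0,0,0,-8.4],[0,0,0,-8.4],[0,0,0,-8.4],[0,0,0,-8.4],[0,0,0,-8.4],[0,0,0,-8.4]]])

```text
t: 22.6
position: [0.4128, -0.3317, 0.1019]
tcp_rot: [-0.0, 0.738, 0.675, -0.0]
force: [0.6, 0.1, -0.0]
finger_gap: 0.017
grasp_force: 29.9
```

Request:
arm_command(deltas=[[[1.6,3.6,0,0],[1.6,3.6,0,0],[1.6,3.6,0,0],[1.6,3.6,0,0],[1.6,3.6,0,0],[1.6,3.6,0,0],[0,0,0,0],[0,0,0,0],[0,0,0,0]]])

```text
t: 23.5
position: [0.6362, -0.257, 0.1019]
tcp_rot: [-0.001, 0.74, 0.673, -0.0]
force: [-0.4, -0.3, -0.5]
finger_gap: 0.0167
grasp_force: 29.9
```

Run:
```python
from h import *
t=np.array([.609,-.256]);x=np.array([np.cos(.095),-np.sin(.095)])
go(*(t+.03*x),1.476,.0075)
```

```text
pos [ 0.6362 -0.257   0.1019] yaw 1.475 turn deg -0.0 shift now cm -0.16 0.28 | after turn -0.16 0.28 ('dz', np.float64(9.44))
```

Request:
arm_command(deltas=[[[-0.1,0.2,3,0],[0,0,3,0],[0,0,2,0],[0,0,0.7,0],[0,0,0.3,0],[0,0,0.2,0],[0,0,0,0],[0,0,0,0]]])

```text
t: 24.3
position: [0.6394, -0.2583, 0.0116]
tcp_rot: [0.001, 0.74, 0.673, 0.0]
force: [0.7, 0.4, -1.1]
finger_gap: 0.0163
grasp_force: 29.9
```

Request:
arm_command(deltas=[[[0,0,0.1,0],[0,0,0,0]]])

```text
t: 24.5
position: [0.6392, -0.2581, 0.01]
tcp_rot: [0.0, 0.74, 0.673, 0.0]
force: [-0.2, 0.2, 0.0]
finger_gap: 0.0169
grasp_force: 29.9
```

Request:
arm_command(deltas=[[[0,0,0.2,0],[0,0,0,0]]])

```text
t: 24.7
position: [0.639, -0.258, 0.0074]
tcp_rot: [-0.0, 0.74, 0.673, -0.0]
force: [-0.4, 0.4, -0.4]
finger_gap: 0.0168
grasp_force: 29.9
```

Request:
arm_command(deltas=[[[0,0,0,0],[0,0,0,0],[0,0,0,0],[0,0,-3,0],[0,0,-4,0],[0,0,-4,0],[0,0,-4,0],[0,0,-3,0],[0,0,0,8],[0,0,0,8]]], fingers=0.65)

```text
t: 25.7
position: [0.6393, -0.2581, 0.1891]
tcp_rot: [0.001, 0.828, 0.561, 0.001]
force: [0.4, -0.2, -1.5]
finger_gap: 0.0334
grasp_force: 0.0
```

Request:
arm_command(deltas=[[[0,0,0,8],[0,0,0,8],[0,0,0,8],[0,0,0,8],[0,0,0,8],[0,0,0,8],[0,0,0,7],[0,0,0,0]]], fingers=0.5)

```text
t: 26.5
position: [0.639, -0.258, 0.1877]
tcp_rot: [0.0, 0.993, 0.117, 0.0]
force: [-0.6, 0.2, -0.7]
finger_gap: 0.0473
grasp_force: 0.0
```

Run:
```python
from h import *
go(.414,-.047,.234,.003)
```

```text
pos [ 0.639  -0.258   0.1877] yaw 0.235 turn deg 0.0 shift now cm -16.98 -25.76 | after turn -17.0 -25.74 ('dz', np.float64(18.47))
```

Request:
arm_command(deltas=[[[-2.4,-3.7,0,0],[-2.4,-3.7,0,0],[-2.4,-3.7,0,0],[-2.4,-3.7,0,0],[-2.4,-3.7,0,0],[-2.5,-3.6,0,0],[-2.5,-3.6,0,0],[0,0,0,0],[0,0,0,0],[0,0,0,0]]])

```text
t: 27.5
position: [0.4146, -0.0485, 0.1879]
tcp_rot: [0.0, 0.993, 0.119, 0.001]
force: [0.5, 0.4, 0.8]
finger_gap: 0.0476
grasp_force: 0.0
```

Run:
```python
from h import *
go(.414,-.047,.234,.003)
c=cam('wrist');a=snap('wrist','w3.png');s=snap('scene','sc3.png')
print(proj(c,[[.481,-.031,.006],[.416,-.0465,.009],[.372,-.057,.006]]))
x=cv2.resize(a[40:360,100:500],None,fx=1.5,fy=1.5,interpolation=cv2.INTER_CUBIC);o=np.zeros((600,800,3),np.uint8);o[:480,:600]=x;o[480:,:200]=s[225:305,170:270].repeat(2,1)[:, :][ :120][:80].repeat(2,0)[:120];cv2.imwrite('pics/m3.png',o[:,:,::-1])
```

```text
pos [ 0.4146 -0.0485  0.1879] yaw 0.238 turn deg 0.2 shift now cm -0.02 -0.16 | after turn -0.02 -0.16 ('dz', np.float64(18.49))
[[314.69295717 132.46038652]
 [314.40466099 212.573895  ]
 [314.27466795 260.97033148]]
```

View pics/m3.png

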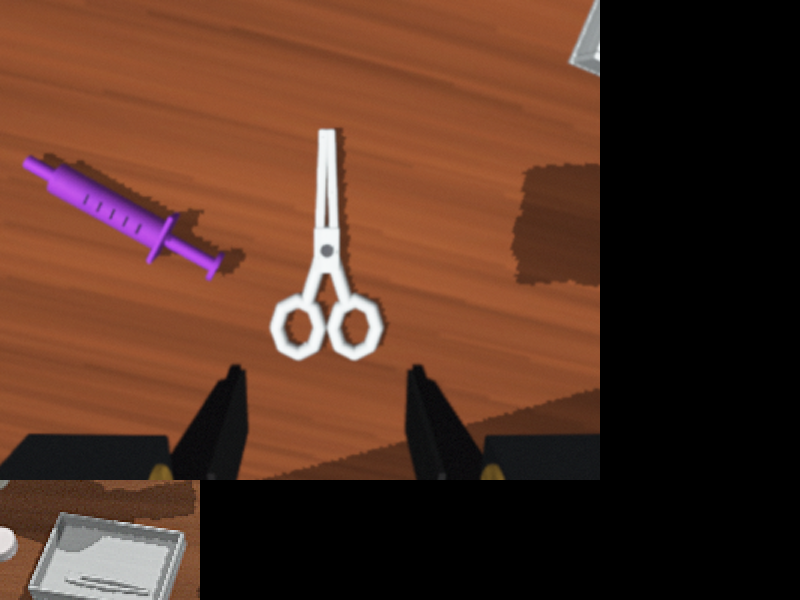

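Scissors: pivot at crop (327,250), full (318,207), about 5 mm ahead of the estimate. The forceps lie flat in the tray (inset).

Request:
arm_command(deltas=[[[0.4,0.1,4,0],[0,0,4.5,0],[0,0,4,0],[0,0,3.5,0],[0,0,1.5,0],[0,0,0.6,0],[0,0,0,0],[0,0,0,0],[0,0,0,0]]])

```text
t: 28.5
position: [0.4183, -0.0482, 0.0075]
tcp_rot: [0.0, 0.993, 0.118, 0.001]
force: [0.0, -0.2, 1.0]
finger_gap: 0.0477
grasp_force: 0.0
```

Request:
arm_command(deltas=[[[0,0,0.3,0],[0,0,0.2,0],[0,0,0,0]]])

```text
t: 28.8
position: [0.4178, -0.0481, 0.0016]
tcp_rot: [0.0, 0.993, 0.118, 0.0]
force: [0.1, 0.1, -0.4]
finger_gap: 0.0476
grasp_force: 0.0
```

Request:
arm_command(deltas=[[[0,0,0,0],[0,0,0,0],[0,0,0,0],[0,0,0,0],[0,0,0,0],[0,0,0,0],[0,0,-2,0],[0,0,-4,0],[0,0,-4,0],[0,0,0,0]]], fingers=1)

```text
t: 29.8
position: [0.4194, -0.0484, 0.1053]
tcp_rot: [0.001, 0.993, 0.118, 0.003]
force: [-0.0, -0.1, -2.2]
finger_gap: 0.0167
grasp_force: 28.7
```

Run:
```python
from h import *
t=np.array([.609,-.256]);x=np.array([np.cos(.095),-np.sin(.095)])
go(*(t-.027*x),1.476,.0075)
```

```text
pos [ 0.4194 -0.0484  0.1053] yaw 0.237 turn deg -71.0 shift now cm 11.02 23.75 | after turn -18.87 18.14 ('dz', np.float64(9.78))
```

Request:
arm_command(deltas=[[[0,0,-1,-8],[0,0,0,-8],[0,0,0,-8],[0,0,0,-8],[0,0,0,-8],[0,0,0,-8],[0,0,0,-8],[0,0,0,-8],[0,0,0,-7],[0,0,0,0]]])

```text
t: 30.8
position: [0.4174, -0.048, 0.111]
tcp_rot: [-0.0, 0.739, 0.673, -0.0]
force: [-0.4, 0.2, -0.9]
finger_gap: 0.0165
grasp_force: 28.7
```

Request:
arm_command(deltas=[[[-3.1,3.0,0,0],[-3.1,3.0,0,0],[-3.1,3.0,0,0],[-3.1,3.0,0,0],[-3.2,3.0,0,0],[-3.2,3.1,0,0],[0,0,0,0],[0,0,0,0],[0,0,0,0]]])

```text
t: 31.7
position: [0.5792, -0.2515, 0.111]
tcp_rot: [-0.001, 0.74, 0.672, -0.0]
force: [-0.0, -0.1, -1.2]
finger_gap: 0.0165
grasp_force: 28.7
```

Run:
```python
from h import *
t=np.array([.609,-.256]);x=np.array([np.cos(.095),-np.sin(.095)])
go(*(t-.027*x),1.476,.0075)
a=snap('side','s4.png')[150:230,290:400];cv2.imwrite('pics/s4c.png',cv2.resize(a,None,fx=6,fy=6,interpolation=cv2.INTER_CUBIC)[:,:,::-1])
```

```text
pos [ 0.5792 -0.2515  0.111 ] yaw 1.474 turn deg -0.1 shift now cm -0.17 0.31 | after turn -0.17 0.31 ('dz', np.float64(10.35))
```

View pics/s4c.png

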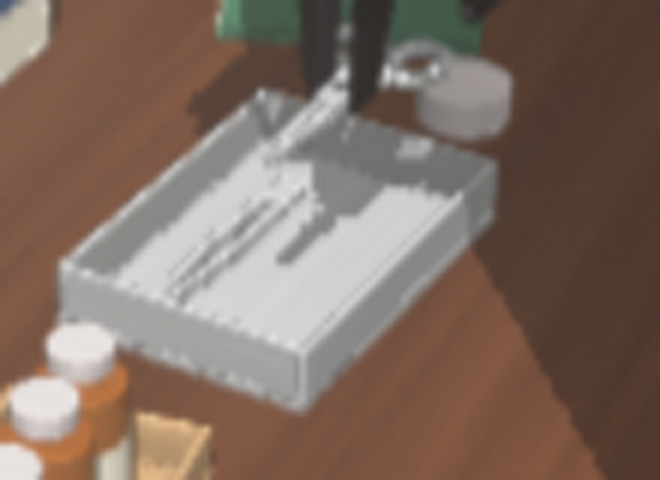

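Side crop: the scissors hang level over the tray's right half, with the forceps to the left. Lowering.

Request:
arm_command(deltas=[[[0,0.1,3.5,0],[0,0,3.5,0],[0,0,2,0],[0,0,0.7,0],[0,0,0.3,0],[0,0,0.1,0],[0,0,0,0],[0,0,0,0]]])

```text
t: 32.55
position: [0.5814, -0.2527, 0.0117]
tcp_rot: [0.001, 0.74, 0.673, 0.0]
force: [-0.2, 0.2, -0.6]
finger_gap: 0.0165
grasp_force: 28.7
```

Request:
arm_command(deltas=[[[0,0,0.2,0],[0,0,0,0],[0,0,0,0]]])

```text
t: 32.85
position: [0.581, -0.2525, 0.0087]
tcp_rot: [0.0, 0.74, 0.673, -0.0]
force: [-0.8, 0.2, -1.2]
finger_gap: 0.0164
grasp_force: 28.7
```

Request:
arm_command(deltas=[[[0,0,0.2,0],[0,0,0,0]]])

```text
t: 33.05
position: [0.5809, -0.2525, 0.0064]
tcp_rot: [-0.0, 0.74, 0.673, -0.0]
force: [-0.1, -0.5, -1.3]
finger_gap: 0.0164
grasp_force: 28.7
```

Request:
arm_command(deltas=[[[0,0,0,0],[0,0,0,0],[0,0,0,0],[0,0,-3,0],[0,0,-4,0],[0,0,-4,0],[0,0,-4,0],[0,0,-3,-7],[0,0,0,-7]]], fingers=0.65)

```text
t: 33.95
position: [0.5824, -0.2532, 0.1915]
tcp_rot: [0.004, 0.651, 0.759, 0.001]
force: [-0.7, 1.1, -0.9]
finger_gap: 0.0333
grasp_force: 0.0
```

Run:
```python
from h import *
go(.6275,.258,1.718,.068)
```

```text
pos [ 0.5824 -0.2532  0.1915] yaw 1.725 turn deg 0.4 shift now cm 49.82 12.3 | after turn 49.91 11.96 ('dz', np.float64(12.35))
```

Request:
arm_command(deltas=[[[4.5,1.1,0,0],[4.5,1.1,0,0],[4.5,1.1,0,0],[4.5,1.1,0,0],[4.5,1.1,0,0],[4.5,1.1,0,0],[4.5,1.1,0,0],[4.5,1.1,0,0],[4.5,1.1,0,0],[4.5,1.1,0,0]]], fingers=0.5)

```text
t: 34.95
position: [0.6228, 0.2108, 0.1868]
tcp_rot: [0.0, 0.652, 0.758, 0.0]
force: [-0.1, 0.0, -0.3]
finger_gap: 0.0477
grasp_force: 0.0
```

Request:
arm_command(deltas=[[[2.4,0.5,0,0],[2.4,0.5,0,0],[0,0,0,0],[0,0,0,0],[0,0,0,0]]])

```text
t: 35.45
position: [0.6257, 0.2569, 0.1866]
tcp_rot: [0.0, 0.653, 0.758, -0.0]
force: [0.3, -0.6, 1.0]
finger_gap: 0.0477
grasp_force: 0.0
```

Run:
```python
from h import *
go(.6275,.258,1.718,.068)
c=cam('wrist');a=snap('wrist','w5.png');s=snap('scene','sc5.png')
print(proj(c,[[.634,.214,.086],[.621,.302,.086],[.571,.143,.054],[.718,.166,.054],[.54,.353,.054]]))
x=cv2.resize(a,(560,420));o=np.zeros((600,800,3),np.uint8);o[:420,:560]=x;o[420:,:240]=cv2.resize(s[235:295,180:270],(240,180),interpolation=cv2.INTER_CUBIC);cv2.imwrite('pics/m5.png',o[:,:,::-1])
```

```text
pos [0.6257 0.2569 0.1866] yaw 1.719 turn deg 0.1 shift now cm 0.08 0.2 | after turn 0.08 0.2 ('dz', np.float64(11.86))
[[318.14374427 298.29805437]
 [318.65122111 172.73382914]
 [230.40619696 348.17085511]
 [409.31583483 347.30810347]
 [212.74523394  75.38234217]]
```

View pics/m5.png

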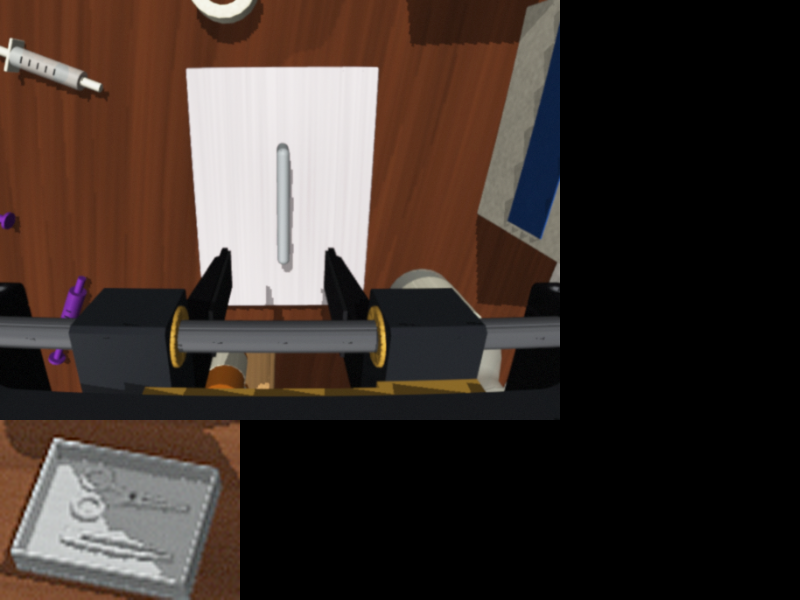

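Composite: the handle runs wrist (323,168) to (324,299), about 3 mm right of prediction, and the plate edges match. Scissors and forceps both lie flat in the tray (inset). Gripping the handle.

Request:
arm_command(deltas=[[[0.1,0.4,3,0],[0,0,4,0],[0,0,3,0],[0,0,1.5,0],[0,0,0.4,0],[0,0,0,0],[0,0,0,0],[0,0,0,0]]])

```text
t: 36.35
position: [0.6301, 0.2596, 0.0691]
tcp_rot: [0.001, 0.652, 0.758, 0.001]
force: [0.4, -0.0, -0.3]
finger_gap: 0.0473
grasp_force: 0.0
```

Request:
arm_command(deltas=[[[0,0,0,0],[0,0,0,0],[0,0,0,0],[0,0,0,0],[0,0,0,0],[0,0,0,0],[0,0,0,0],[0,0,-0.3,0],[0,0,0,0],[0,0,0,0]]], fingers=1)

```text
t: 37.35
position: [0.6294, 0.2593, 0.0704]
tcp_rot: [-0.0, 0.652, 0.758, -0.0]
force: [0.9, -0.3, -3.6]
finger_gap: 0.0092
grasp_force: 30.0
```

Request:
arm_command(deltas=[[[0,0,-1,0],[0,0,-2,0],[0,0,-3,0],[0,0,-3,0],[0,0,0,0],[0,0,0,0]]])

```text
t: 37.95
position: [0.6293, 0.2594, 0.1608]
tcp_rot: [0.0, 0.652, 0.758, 0.0]
force: [-0.3, 0.3, -4.4]
finger_gap: 0.0094
grasp_force: 30.0
```

Run:
```python
from h import *
go(.609,-.256,1.476,.0535);print(robot.read_state()['moment'])
```

```text
pos [0.6293 0.2594 0.1608] yaw 1.72 turn deg 14.0 shift now cm -50.66 -9.67 | after turn -51.5 2.85 ('dz', np.float64(10.73))
[-0.02473393 -0.05609132 -0.01729625]
```

Request:
arm_command(deltas=[[[0,0,0,5],[0,0,0,5],[0,0,0,4],[-2,0.1,0,0],[-3.5,0.2,0,0],[-4,0.2,0,0],[-4,0.2,0,0],[-4,0.2,0,0],[-4,0.3,0,0],[-4,0.3,0,0]]])

```text
t: 38.95
position: [0.6191, 0.0018, 0.1594]
tcp_rot: [-0.001, 0.74, 0.673, -0.001]
force: [0.9, 0.1, -2.5]
finger_gap: 0.0094
grasp_force: 30.0
```

Request:
arm_command(deltas=[[[-4,0.2,0,0],[-4,0.2,0,0],[-4,0.2,0,0],[-4,0.2,0,0],[-4,0.2,0,0],[-3.5,0.2,0,0],[-2.5,0.2,0,0],[0,0,0,0],[0,0,0,0],[0,0,0,0]]])

```text
t: 39.95
position: [0.6089, -0.2554, 0.1599]
tcp_rot: [-0.001, 0.74, 0.673, -0.0]
force: [0.4, 0.7, -3.3]
finger_gap: 0.0089
grasp_force: 30.0
```

Run:
```python
from h import *
go(.609,-.256,1.476,.0535)
c=cam('wrist');a=snap('wrist','w6.png');cv2.imwrite('pics/m6.png',cv2.resize(snap('scene','sc6.png')[180:300,150:310],(800,600),interpolation=cv2.INTER_CUBIC)[:,:,::-1])
```

```text
pos [ 0.6089 -0.2554  0.1599] yaw 1.476 turn deg 0.0 shift now cm -0.06 0.01 | after turn -0.06 0.01 ('dz', np.float64(10.64))
```

View pics/w6.png

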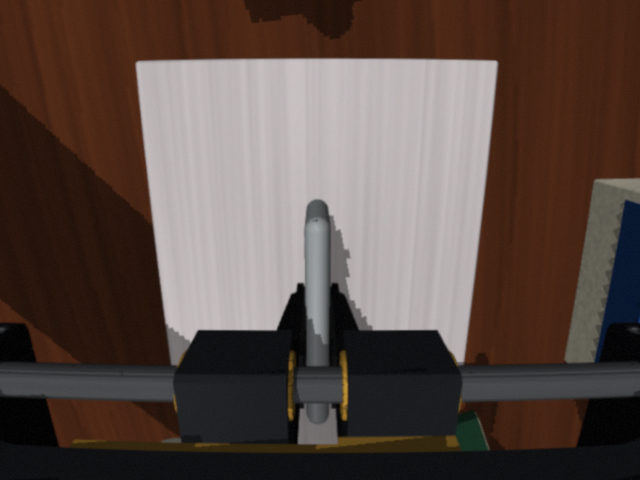

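Wrist view: the cover hangs level. Its far edge runs (138,62) to (497,62) and the handle column is ~317. Checking the cover's offset in the grip, and the tray against the first wrist picture.

Run:
```python
from h import *
c=cam('wrist');s=robot.read_state();q=s['tcp_rot'];R=Ro.from_quat([q[1],q[2],q[3],q[0]]).as_matrix()
for p in((138,62),(497,62)):
    print((R.T@(atz(c,p,s['position'][2]-.0145)-s['position'])).round(4))
# tray outer rim corners predicted in w1 picture
T=np.eye(4);th=1.574;T[:3,:3]=np.array([[np.cos(th),np.sin(th),0],[np.sin(th),-np.cos(th),0],[0,0,-1]]);T[:3,3]=[.3777,-.2718,.2146]
W=T@np.array(robot.camera_params('wrist')['tool_from_camera']);c1=(c[0],c[1],W[:3,:3].T,-W[:3,:3].T@W[:3,3])
y=-.095;X=np.array([np.cos(y),np.sin(y)]);Y=np.array([-np.sin(y),np.cos(y)])
for a,b in((-.07,-.1),(-.07,.1),(.07,-.1)): print(proj(c1,[*(np.array([.609,-.256])+a*X+b*Y),.035])[0])
A=cam('scene')
for a,b in((-.07,-.1),(-.07,.1),(.07,.1),(.07,-.1)):
    p=proj(A,[*(np.array([.609,-.256])+a*X+b*Y),.035])[0];print(((p-[150,190])*2.6667).round(0))
a=cv2.imread('pics/w1.png')[50:330,440:640];cv2.imwrite('pics/w1c.png',cv2.resize(a,None,fx=2,fy=2,interpolation=cv2.INTER_CUBIC))
```

```text
[ 0.1045 -0.0737  0.0146]
[0.1047 0.0762 0.0145]
[479.98469502 295.04438195]
[531.01850377  65.36144902]
[618.92107411 306.80754557]
[134. 134.]
[299. 159.]
[266. 263.]
[ 92. 235.]
```

View pics/w1c.png

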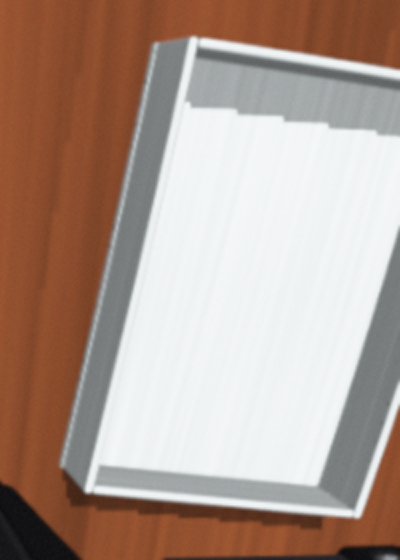

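The tray centre corrects to about (0.6115,-0.256). Lowering with a +1 mm correction each way.

Request:
arm_command(deltas=[[[0.1,0.1,2,0],[0,0,3,0],[0,0,2.5,0],[0,0,1.5,0],[0,0,0.5,0],[0,0,0.3,0],[0,0,0,0],[0,0,0,0],[0,0,0,0]]])

```text
t: 40.95
position: [0.6109, -0.2553, 0.0636]
tcp_rot: [0.001, 0.74, 0.673, 0.0]
force: [-0.4, -0.1, -3.8]
finger_gap: 0.0091
grasp_force: 30.0
```

Request:
arm_command(deltas=[[[0,0,0.3,0],[0,0,0.3,0],[0,0,0,0],[0,0,0,0]]])

```text
t: 41.35
position: [0.6105, -0.2551, 0.0564]
tcp_rot: [-0.0, 0.74, 0.673, -0.0]
force: [0.1, 0.2, -3.5]
finger_gap: 0.0093
grasp_force: 30.0
```

Request:
arm_command(deltas=[[[0,0,0.2,0],[0,0,0.1,0],[0,0,0,0],[0,0,0,0]]])

```text
t: 41.75
position: [0.6105, -0.2551, 0.0536]
tcp_rot: [0.0, 0.74, 0.673, -0.0]
force: [-0.3, 0.2, -3.6]
finger_gap: 0.0094
grasp_force: 30.0
```

Request:
arm_command(deltas=[[[0,0,0.1,0],[0,0,0.1,0],[0,0,0,0],[0,0,0,0]]])

```text
t: 42.15
position: [0.6106, -0.2552, 0.0525]
tcp_rot: [0.0, 0.74, 0.673, 0.0]
force: [-2.9, 1.3, 4.7]
finger_gap: 0.0093
grasp_force: 30.0
```

Request:
arm_command(deltas=[[[0,0,0,0],[0,0,0,0],[0,0,0,0],[0,0,0,0],[0,0,0,0],[0,0,-3,0],[0,0,-4,0],[0,0,-4,0],[0,0,-3,0],[0,0,0,0]]], fingers=0.5)

```text
t: 43.15
position: [0.6119, -0.2558, 0.1963]
tcp_rot: [0.003, 0.74, 0.673, 0.001]
force: [-0.7, 0.3, 0.0]
finger_gap: 0.0475
grasp_force: 0.0
```

Run:
```python
from h import *
# syringe: thumb .336,.352 -> tip .448,.327 ; grasp on barrel ; yaw pi-.22
go(.400,.338,2.92,.004)
s=snap('scene','sc7.png');d=snap('side','s7.png')
o=np.zeros((600,800,3),np.uint8);o[:300,:]=cv2.resize(s[190:310,150:470],(800,300));o[300:,:400]=cv2.resize(d[140:240,280:413],(400,300));o[300:,400:]=cv2.resize(d[330:420,270:390],(400,300));cv2.imwrite('pics/m7.png',o[:,:,::-1])
```

```text
pos [ 0.6119 -0.2558  0.1963] yaw 1.476 turn deg -82.8 shift now cm 57.1 -26.74 | after turn 33.73 53.27 ('dz', np.float64(19.23))
```

View pics/m7.png

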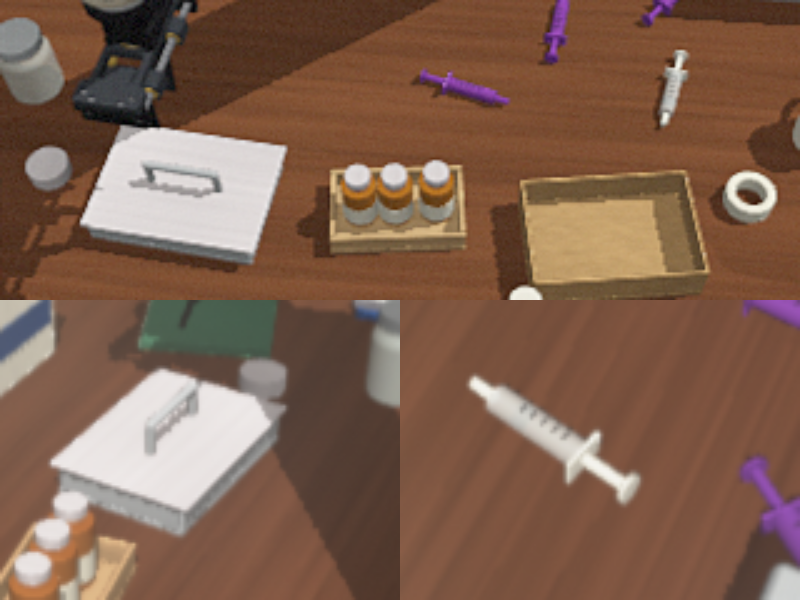

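Composite: the cover sits flat on the tray and the carton mouth is open. The syringe is unmoved, scene (422,212) to (415,239). Moving to it.

Request:
arm_command(deltas=[[[0,0,0,-8.3],[0,0,0,-8.3],[0,0,0,-8.3],[0,0,0,-8.3],[0,0,0,-8.3],[0,0,0,-8.3],[0,0,0,-8.3],[0,0,0,-8.3],[0,0,0,-8.3],[0,0,0,-8.1]]])

```text
t: 44.25
position: [0.61, -0.2549, 0.1896]
tcp_rot: [-0.001, 0.107, 0.994, 0.001]
force: [-0.7, 0.3, -0.7]
finger_gap: 0.0474
grasp_force: 0.0
```

Request:
arm_command(deltas=[[[2.6,4.1,0,0],[2.6,4.1,0,0],[2.6,4.1,0,0],[2.6,4.1,0,0],[2.6,4.1,0,0],[2.6,4.1,0,0],[2.6,4.1,0,0],[2.6,4.1,0,0],[2.6,4.1,0,0],[2.6,4.1,0,0]]])

```text
t: 45.25
position: [0.4451, 0.2033, 0.1903]
tcp_rot: [-0.001, 0.11, 0.994, -0.0]
force: [1.2, 0.6, 0.7]
finger_gap: 0.0476
grasp_force: 0.0
```

Request:
arm_command(deltas=[[[2.6,4.1,0,0],[2.6,4.1,0,0],[2.4,4.0,0,0],[0,0,0,0],[0,0,0,0],[0,0,0,0]]])

```text
t: 45.85
position: [0.3991, 0.3367, 0.1907]
tcp_rot: [-0.001, 0.11, 0.994, -0.001]
force: [0.7, 0.2, -0.2]
finger_gap: 0.0477
grasp_force: 0.0
```

Run:
```python
from h import *
go(.400,.338,2.92,.004)
c=cam('wrist');a=snap('wrist','w8.png')
print(proj(c,[[.336,.352,.009],[.448,.327,.009],[.400,.338,.009]]))
hsv=cv2.cvtColor(a,cv2.COLOR_RGB2HSV);m=((hsv[...,1]<50)&(hsv[...,2]>120)).astype(np.uint8)
n,l,st,ce=cv2.connectedComponentsWithStats(m)
for i in range(1,n):
    if st[i,4]>150:
        p=np.argwhere(l==i)[:,::-1].astype(np.float32);print(st[i],ce[i].round(1),[np.round(v,1) for v in cv2.minAreaRect(p)])
```

```text
pos [0.3991 0.3367 0.1907] yaw 2.92 turn deg 0.0 shift now cm -0.05 0.15 | after turn -0.05 0.15 ('dz', np.float64(18.67))
[[318.96851817 134.23753751]
 [318.88618612 265.36274069]
 [319.24489061 211.94737359]]
[ 301  132   37  140 2364] [318.6 201.6] [array([319. , 201.5]), array([139.,  36.]), np.float64(90.0)]
[  498   139   142   158 13742] [571.8 227.6] [array([577.9, 224.9]), array([143.4, 127.4]), np.float64(41.3)]
[415 315  55  27 677] [441.3 324.6] [array([440.7, 325.2]), array([21.1, 53.1]), np.float64(76.0)]
[   0  368   81   31 2176] [ 39.5 382.9] [array([ 40., 383.]), array([80.8, 27.8]), np.float64(1.7)]
[554 369  65  28 865] [581.5 377.2] [array([586. , 382.3]), array([26. , 64.7]), np.float64(88.6)]
[ 203  373  229   30 6183] [310.1 387.5] [array([317. , 387.5]), array([ 29., 228.]), np.float64(90.0)]
[545 415  40  33 808] [565.8 432.7] [array([568.6, 434.3]), array([26.8, 42.5]), np.float64(69.1)]
[ 75 435  19  14 181] [ 85.6 442.7] [array([ 84. , 441.5]), array([13., 18.]), np.float64(90.0)]
```

Request:
arm_command(deltas=[[[0,0.1,4,0],[0,0,4.5,0],[0,0,4,0],[0,0,3.5,0],[0,0,1.7,0],[0,0,0.5,0],[0,0,0.2,0],[0,0,0,0],[0,0,0,0]]])

```text
t: 46.8
position: [0.4, 0.3386, 0.0087]
tcp_rot: [0.001, 0.11, 0.994, 0.001]
force: [0.3, 0.5, -0.3]
finger_gap: 0.0477
grasp_force: 0.0
```

Request:
arm_command(deltas=[[[0,0,0.3,0],[0,0,0,0],[0,0,0,0]]])

```text
t: 47.1
position: [0.3995, 0.3386, 0.0048]
tcp_rot: [0.0, 0.11, 0.994, 0.0]
force: [-0.1, 0.3, -0.8]
finger_gap: 0.0476
grasp_force: 0.0
```

Request:
arm_command(deltas=[[[0,0,0,0],[0,0,0,0],[0,0,0,0],[0,0,0,0],[0,0,0,0],[0,0,0,0],[0,0,-3,0],[0,0,-4.5,0],[0,0,-4.5,0],[0,0,0,0]]], fingers=1)

```text
t: 48.1
position: [0.4012, 0.3398, 0.1295]
tcp_rot: [0.003, 0.11, 0.994, 0.003]
force: [-0.1, 0.0, -1.2]
finger_gap: 0.0172
grasp_force: 30.0
```

Run:
```python
from h import *
go(.629,.2585,1.718,.0075)
```

```text
pos [0.4012 0.3398 0.1295] yaw 2.921 turn deg 68.9 shift now cm -24.01 -2.94 | after turn -11.38 21.34 ('dz', np.float64(12.2))
```

Request:
arm_command(deltas=[[[0,0,0,7.7],[0,0,0,7.7],[0,0,0,7.7],[0,0,0,7.7],[0,0,0,7.7],[0,0,0,7.7],[0,0,0,7.7],[0,0,0,7.5],[0,0,0,7.5]]])

```text
t: 49.0
position: [0.3991, 0.3383, 0.1238]
tcp_rot: [-0.0, 0.655, 0.756, -0.001]
force: [-0.1, 0.6, -0.1]
finger_gap: 0.0171
grasp_force: 30.0
```

Request:
arm_command(deltas=[[[-1.9,3.6,0,0],[-1.9,3.6,0,0],[-1.9,3.6,0,0],[-1.9,3.6,0,0],[-1.9,3.6,0,0],[-1.9,3.5,0,0],[0,0,0,0],[0,0,0,0],[0,0,0,0]]])

```text
t: 49.9
position: [0.6278, 0.2576, 0.1239]
tcp_rot: [-0.0, 0.653, 0.757, -0.001]
force: [-0.0, 0.8, -0.7]
finger_gap: 0.0174
grasp_force: 30.0
```

Request:
arm_command(deltas=[[[0,0,3.5,0],[0,0,3.5,0],[0,0,3,0],[0,0,1,0],[0,0,0.4,0],[0,0,0,0],[0,0,0,0]]])

```text
t: 50.6
position: [0.6294, 0.2577, 0.0122]
tcp_rot: [0.001, 0.653, 0.757, 0.001]
force: [0.9, -0.7, -0.5]
finger_gap: 0.017
grasp_force: 30.0
```

Request:
arm_command(deltas=[[[0,0,0.1,0],[0,0,0.1,0],[0,0,0,0],[0,0,0,0]]])

```text
t: 51.0
position: [0.6289, 0.2573, 0.0088]
tcp_rot: [0.0, 0.653, 0.757, 0.0]
force: [-0.9, 0.2, 0.0]
finger_gap: 0.0169
grasp_force: 30.0
```

Request:
arm_command(deltas=[[[0,0,0,0],[0,0,0,0],[0,0,0,0],[0,0,0,0],[0,0,0,0],[0,0,-3,0],[0,0,-4,0],[0,0,-4.5,0],[0,0,-4.5,0],[0,0,-4,0]]], fingers=0.5)

```text
t: 52.0
position: [0.6288, 0.2573, 0.2111]
tcp_rot: [0.0, 0.653, 0.757, 0.0]
force: [0.7, 0.4, -0.2]
finger_gap: 0.0477
grasp_force: 0.0
```

Request:
arm_command(deltas=[[[-4,-3,0,0],[-4,-3,0,0],[-4,-3,0,0],[-4,-3,0,0],[-4,-3,0,0],[0,0,0,0],[0,0,0,0],[0,0,0,0]]])

```text
t: 52.8
position: [0.5104, 0.038, 0.2087]
tcp_rot: [0.0, 0.653, 0.757, 0.0]
force: [0.2, 0.5, 0.6]
finger_gap: 0.0476
grasp_force: 0.0
```

Run:
```python
from h import *
s=snap('scene','sc9.png');d=snap('side','s9.png')
o=np.zeros((600,800,3),np.uint8);o[:300,:]=cv2.resize(s[190:310,150:470],(800,300));o[300:]=cv2.resize(d[150:345,180:440],(400,300)).repeat(1,1) if 0 else np.hstack([cv2.resize(d[150:345,180:440],(400,300)),cv2.resize(s[240:315,350:450],(400,300))]);cv2.imwrite('pics/m9.png',o[:,:,::-1])
```

```text
(no output)
```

View pics/m9.png

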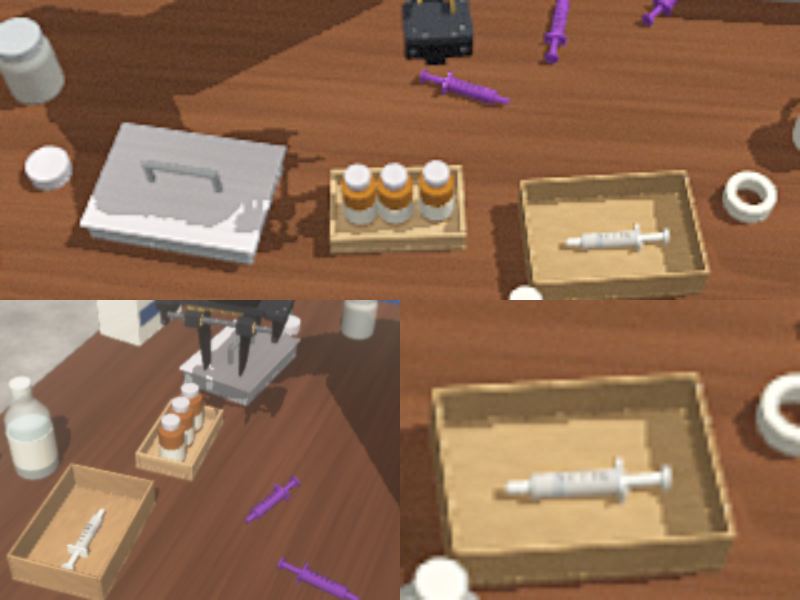

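The final composite shows the cover flat on the tray, three bottles upright in the box, and the syringe lying in the carton. The arm is clear, so I'm handing in.

```bash
python3 -c "
from rig import robot
print(robot.hand_in())"
```

```text
the job is handed in; nothing more can be done
None
```

The job is handed in: the last picture shows the forceps and scissors in the covered tray, the one syringe present lying in the carton and all three bottles upright in the wooden box, but the hand-in gave no verdict.

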